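# Pack up the labelling pot and lower its lid

### The job

Pack the labelling kit away: put the lime clip inside the frosted glass pot, and slide the aluminium tray, with its two markers still in it, fully home into the slot under the pot. Then, last, lower the pot's hinged lid gently until it is fully closed; leave everything else on the counter where it stands.

Things in the scene. Friction and masses are not known exactly. Their poses are not given: they have to be found in the camera images.
- pot: Labelling pot, fixed to the counter: white plinth 130 x 130 mm, 42 high, carrying a round frosted glass pot (outer radius 56, inner 51; rim 112 mm above the counter). Origin: centre of the plinth's underside; z up. Local +x side: lid hinge. Local -y side: mouth of the tray slot, which runs in along local y, 100 mm wide, 34 high, 110 deep to its end wall; its floor is the counter.
- pot_in (a point): Centre of the pot's inner floor, 48 mm above the counter; axes as the pot's.
- slot_stop (a point): Middle of the slot's end wall at counter level, at (0, 45, 0) mm in the pot's frame; axes as the pot's.
- slot_mouth (a point): Middle of the slot's mouth at counter level, at (0, -65, 0) mm in the pot's frame; axes as the pot's.
- pot_lid (a joint): Lid angle in rad: 0 fully closed, about 1.6 upright, 1.95 leaning back fully open. Stiff friction hinge: the lid stays where it is left. Closing takes about 1.5 to 2 N at the tab.
- lid_hinge (a point): On the lid's hinge axis, at (62, 0, 112) mm in the pot's frame; the axis is the pot's local y.
- lid_tab (a point): Grip point in the black tab on the lid's free edge, 144 mm from the hinge. The lid is a frosted disc, radius 58 mm, 7 thick, centred 62 from the hinge; the tab is 20 mm wide (along the hinge axis), 8 thick, reaching from 120 to 157 from the hinge. When closed: at (-82, 0, 116) mm in the pot's frame. Turns with the lid; x axis points from tab to hinge.
- tray: Loose aluminium marker tray, about 0.22 kg. Origin: centre of the underside of its open box: 110 mm long (local x), 92 wide (y), walls 22 high, floor 3. Its nose (+x end) goes into the slot first. At the -x end a flat lip 40 wide, 4 thick runs out to x = -117 mm and carries an upright blue grip fin. When home, the box's -x wall is flush with the mouth; lip and fin stay outside.
- tray_fin (a point): Grip point in the blue fin, at (-95, 0, 35) mm in the tray's frame. The fin is 30 mm long (tray x), 12 mm thick (tray y), its top 52 mm above the tray's underside.
- tray_nose (a point): Middle of the tray's nose at its underside, at (55, 0, 0) mm in the tray's frame.
- marker_red: White marker with red cap, 88 mm long, 17 mm thick, lying along the tray's x in the lane on its +y side. Origin: underside of its middle.
- marker_green: White marker with green cap, same, in the lane on the tray's -y side.
- clip: Loose lime plastic bag clip, 70 mm long (local x), 16 mm wide (y), about 18 mm high, 25 g, lying flat. Origin: centre of its underside.
- tape: Bystander: translucent tape dispenser, 78 x 32 mm, 62 mm high. Origin: centre of its underside.
- jar: Bystander: small spice jar, radius 24, height 78 mm. Origin: centre of its underside.
- bowl: Bystander: small blue bowl, radius 36, height 42 mm. Origin: centre of its underside.
- mug: Bystander: white mug, radius 40, height 95 mm, handle at its +y. Origin: centre of its underside.
- soap: Bystander: green soap bottle, radius 30, height 170 mm. Origin: centre of its underside.
- spatula: Bystander: spatula lying at the back left, roughly 250 mm long along its x.
- salt: Bystander: white salt shaker with steel cap, radius 19, height 72 mm, close beside the tray's way into the slot, behind it. Origin: centre of its underside.
- timer: Bystander: orange egg timer, radius 22, height 50 mm, close beside the tray's way into the slot, in front of it. Origin: centre of its underside.
Mind the look-alikes: they are no part of the job. Of the things shaped like the tray, the aluminium one is meant.

How it is judged:
On the way, in this order (a step that is already met when the one before it is completed fails the run):
1. the clip is in the pot and the loaded tray is home while the lid still stands open (over 0.8 rad) (horizontal distance between clip and pot_in below 0.048 m and z of clip in the frame of pot_in between -0.01 and 0.05 m and y of tray_nose in the frame of slot_stop between -0.006 and 0.006 m and x of tray_nose in the frame of slot_stop between -0.01 and 0.01 m and height (world z) of tray below 0.008 m and x of marker_red in the frame of tray between -0.055 and 0.055 m and y of marker_red in the frame of tray between -0.046 and 0.046 m and z of marker_red in the frame of tray between -0.004 and 0.022 m and x of marker_green in the frame of tray between -0.055 and 0.055 m and y of marker_green in the frame of tray between -0.046 and 0.046 m and z of marker_green in the frame of tray between -0.004 and 0.022 m and value of joint pot_lid above 0.8 rad), for 0.2 s.
2. the lid is lowered fully closed (value of joint pot_lid below 0.035 rad), for 0.2 s.
At the end, for the whole second after the job is handed in: Lid closed (under 0.035 rad); clip in the pot (origin within 48 mm of its axis, under 50 mm above its floor); tray on the counter (within 8 mm), nose within 6 mm of the slot's end wall and 10 mm of its centre line, both markers in the tray; tray and clip at rest (under 0.02 m/s) (value of joint pot_lid below 0.035 rad and horizontal distance between clip and pot_in below 0.048 m and z of clip in the frame of pot_in between -0.01 and 0.05 m and y of tray_nose in the frame of slot_stop between -0.006 and 0.006 m and x of tray_nose in the frame of slot_stop between -0.01 and 0.01 m and height (world z) of tray below 0.008 m and x of marker_red in the frame of tray between -0.055 and 0.055 m and y of marker_red in the frame of tray between -0.046 and 0.046 m and z of marker_red in the frame of tray between -0.004 and 0.022 m and x of marker_green in the frame of tray between -0.055 and 0.055 m and y of marker_green in the frame of tray between -0.046 and 0.046 m and z of marker_green in the frame of tray between -0.004 and 0.022 m and linear speed of each of tray, clip below 0.02 m/s); the robot touches nothing.
It fails at once if the lid is slammed (closing faster than 3 rad/s) (velocity of joint pot_lid below -3 rad/s).
It fails at once if a bystander (tape, jar, bowl, mug, soap, spatula, salt or timer) is moved more than 30 mm (distance of any of tape, jar, bowl, mug, soap, spatula, salt, timer from where it was at the start of the episode above 0.03 m).
It also fails if it takes over 72 s, if anything falls off the work surface, if the arm or the gripper's body presses on something with over 40 N, if the wrist force passes 120 N, or if a joint passes its speed limit or range.

### The arm

A 7-joint arm with a two-finger parallel gripper is mounted at the origin on the work surface. World frame = base frame: x ahead of the robot, y to its left, z up, the work surface at z = 0. Lengths are in m, angles in rad, forces in N, time in s.
With the tool pointing down it reaches from about 0.35 to 0.775 m from the base axis. Payload 3.1 kg.
Tool frame: the origin (TCP) lies at the very end of the fingers, on their centre line; the grasp point (between the pads) lies behind it (arm.grasp_offset is the z of the grasp point in the tool frame, in m); z points along the fingers, y is the line along which they close (so a half turn about z gives the same grasp; the last joint's range is limited). The gripper opens to 85 mm and grips with 20 to 120 N. Pads are 22 mm wide; open, the fingers measure 114 mm over their backs; the gripper's body (76 mm by 85 mm) begins 54 mm behind the grasp point. The pads swing forward as they close: fully open they stand 13 mm farther back than shut.
Start: joints at [-1.328, 0.311, 0.014, 1.512, -0.004, 1.319, -0.027], TCP at [0.155, 0.528, 0.231] pointing down, gripper open.
Joint ranges: [-2.7, 2.7], [-0.3, 1.91], [-1.27, 1.3], [0.12, 2.57], [-1.44, 4.58], [0.2, 2.03], [-3.05, 3.05]. Speed limits (rad/s): [2.79, 2.79, 3.14, 3.14, 3.14, 3.14, 3.14].

### API

Orientations are given as a unit quaternion [w, x, y, z].
In Python, from station import telemetry, viewer, ticket, arm gives the robot as it stands. The module is installed in compiled form; this text tells all that it offers.
- The arm moves only by the shell command python3 -m pendant 'ROWS'. ROWS is JSON, a list that holds one entry, the list of rows, each a list of 7 numbers: the shift along the world's x, y, z in m, then the turn, a rotation vector about the world's x, y, z in degrees, then the opening, from 0 (shut) to 1 (fully open). A call has 1 to 8 rows; each row shifts and turns the commanded pose from where the row before left it; what a row does not reach is not made up. A row lasts 1/8 s, in which the tool goes at most 62.5 mm and 10.7 degrees, less where a joint would pass 70% of its speed; a pose out of reach is approached as far as the arm can. A call with a gripper value outside its range is refused whole. The fingers move at their own pace and stop on an object; the grip force is fixed at half the most. Time passes only in rows, so rows that do not move let the fingers close. It gives the time, the measured TCP pose, the force, the opening and the grip force at its end, in the units of the state.
- telemetry.observe(): the state, without advancing time (a new reading comes with each control period).
- viewer.grab_frame(name): name is "scene" or "top" or "wrist"; returns a dict with "pixels" (400x640x3 uint8, blue, green, red), "z_map" (400x640 float32, m along the optical axis (not along the pixel's ray), 0 where there is no reading), "camera_matrix" (3x3 intrinsics, pixels), "k1" (the pictures are not rectified: a ray, as slopes to the right and down, at radius r is drawn at 1 + k1 r^2 times it, then the intrinsics apply), "pose" (4x4, takes a point from camera to world coordinates). Camera axes: x right, y down, z forward; pixel columns grow to the right and rows downward; lengths in m; the calibration is good to about 2 mm. A picture is of the moment at which its call begins.
- ticket.finish_job(): hands the job in; it is judged then, once.
The state is a dict: "time_s": time; "joints": joint angles; "qvel": joint speeds; "joint_efforts": joint torques, N m; "eef_pos": TCP position; "tcp_rot": TCP orientation; "contact_force": force on the tool from outside, world axes, zero at the start; "moment": the same for the moment, N m; "gripper_width": opening from 0.0 (shut) to 1.0 (fully open); "grip_force": force on a finger pad.
Only numpy, scipy, OpenCV 4.12 (cv2) and the standard library are available. Lean on these libraries where they do the work, as an engineer would, in place of code of your own. Each camera call takes 0.05 s, during which the arm holds its last target. There are 200 camera calls.

## Working session

There is one attempt and no reset: what is moved stays moved. The work goes in short steps, Python scripts to look and compute and a shell command to move; the robot and the scene stay as the last step left them, time stands still between calls to the robot, and variables do not carry over. Pictures are saved under pics/ and viewed, at most 10 in all, crops included, and the job is handed in when it is done.

```bash
mkdir -p pics
cat > h.py <<'E'
import numpy as np, cv2
from station import telemetry, viewer, ticket, arm
def grab(n,save=None):
    f=viewer.grab_frame(n)
    if save: cv2.imwrite(f'pics/{save}.png',f['pixels']); np.savez(f'pics/{save}.npz',**f)
    return f
def load(s): return dict(np.load(f'pics/{s}.npz'))
def rays(f,uv):
    K=f['camera_matrix'];k=float(f['k1']);uv=np.atleast_2d(uv).astype(float)
    d=np.stack([(uv[:,0]-K[0,2])/K[0,0],(uv[:,1]-K[1,2])/K[1,1]],1);s=d.copy()
    for _ in range(20): s=d/(1+k*(s**2).sum(1,keepdims=True))
    return np.c_[s,np.ones(len(s))]@f['pose'][:3,:3].T, f['pose'][:3,3]
def onplane(f,uv,z):
    r,o=rays(f,uv); return o+r*((z-o[2])/r[:,2:3])
def depthpt(f,uv):
    uv=np.atleast_2d(uv).astype(int); r,o=rays(f,uv); return o+r*f['z_map'][uv[:,1],uv[:,0]][:,None]
def proj(f,P):
    P=np.atleast_2d(P); c=(P-f['pose'][:3,3])@f['pose'][:3,:3]; s=c[:,:2]/c[:,2:]
    s=s*(1+float(f['k1'])*(s**2).sum(1,keepdims=True)); K=f['camera_matrix']
    return np.c_[s[:,0]*K[0,0]+K[0,2],s[:,1]*K[1,1]+K[1,2]]
E
python3 - <<'E'
from h import *
for n in ('scene','top'):
    f=grab(n,n+'0'); print(n,f['pose'].round(3).tolist(),f['camera_matrix'].tolist(),f['k1'])
s=telemetry.observe();print(s['eef_pos'],s['tcp_rot'],arm.grasp_offset,s['time_s'])
E
```

```text
scene [[-0.813, 0.402, -0.422, 1.07], [0.583, 0.558, -0.59, 0.777], [-0.002, -0.726, -0.688, 0.974], [0.0, 0.0, 0.0, 1.0]] [[508.94640936597585, 0.0, 327.70014114699575], [0.0, 508.94640936597585, 197.2232285188957], [0.0, 0.0, 1.0]] 0.05230913514463725
top [[0.021, -0.984, 0.177, 0.367], [-1.0, -0.023, -0.006, 0.005], [0.01, -0.177, -0.984, 0.904], [0.0, 0.0, 0.0, 1.0]] [[362.36485167905687, 0.0, 322.849130136248], [0.0, 362.36485167905687, 199.84021065678402], [0.0, 0.0, 1.0]] -0.009791425254791814
[0.15431574 0.52722448 0.23032031] [-1.18572796e-04  1.41861150e-01  9.89885995e-01 -1.05685987e-03] -0.0187 0.1
```

View pics/scene0.png

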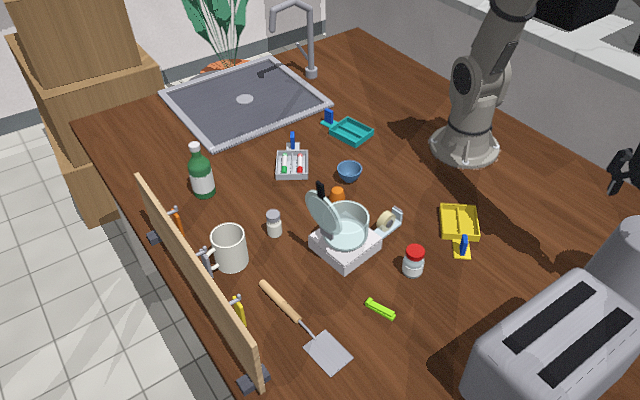

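View pics/top0.png

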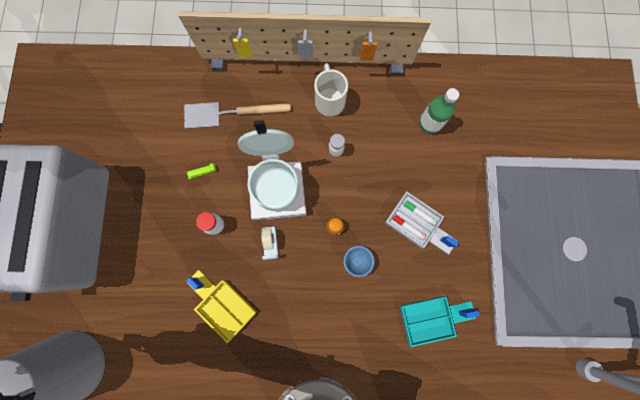

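Candidates for the tray, as top-view pixels: aluminium (415,220), yellow (225,310) and teal (430,320). I choose the aluminium one with red and green markers, its fin at (450,242). The only lime clip is at (202,172); the yellow tools on the pegboard are not it. The pot is at (276,190), with its lid standing open to the back at (265,142). Next I measure, and check with one crop.

```bash
cat > m.py <<'E'
from h import *
def mask(f,lo,hi,box):
    h=cv2.cvtColor(f['pixels'],cv2.COLOR_BGR2HSV); m=cv2.inRange(h,lo,hi); w=np.zeros_like(m); x0,y0,x1,y1=box; w[y0:y1,x0:x1]=1; m=m*w
    n,l,st,c=cv2.connectedComponentsWithStats(m); i=1+st[1:,4].argmax(); return (l==i),c[i],st[i,4]
def tri(f1,u1,f2,u2):
    r1,o1=rays(f1,u1);r2,o2=rays(f2,u2); r1,r2=r1[0],r2[0]
    t=np.linalg.lstsq(np.c_[r1,-r2],o2-o1,rcond=None)[0]; a,b=o1+r1*t[0],o2+r2*t[1]; return (a+b)/2,np.linalg.norm(a-b)
def cloud(f,m):
    v,u=np.nonzero(m); return depthpt(f,np.c_[u,v])
E
python3 - <<'E'
from m import *
np.set_printoptions(suppress=True,precision=4)
s,t=load('scene0'),load('top0')
for n,lo,hi,bs,bt in [('clip',(32,120,80),(50,255,255),(350,280,420,340),(170,150,230,190)),('fin',(100,130,60),(125,255,255),(283,125,302,155),(438,230,465,256)),('tab',(0,0,0),(180,255,45),(305,175,335,215),(245,115,275,136))]:
    ms,cs,a=mask(s,lo,hi,bs); mt,ct,b=mask(t,lo,hi,bt); print(n,cs,a,ct,b,tri(s,cs,t,ct))
    for f,m in((s,ms),(t,mt)):
        C=cloud(f,m);C=C[np.isfinite(C).all(1)]; print('  cloud med',np.median(C,0),'z5-95',np.percentile(C[:,2],[5,50,95]))
    if n=='clip':
        v,u=np.nonzero(mt); P=onplane(t,np.c_[u,v],.012)[:,:2]; print(cv2.minAreaRect((P*1000).astype(np.float32)))
v,u=np.mgrid[0:400,0:640]
for f in (s,t):
    P=depthpt(f,np.c_[u.ravel(),v.ravel()])
    for n,c,r,z0,z1 in [('plinth',(.55,.1),.14,.036,.046),('rim',(.55,.1),.14,.108,.114),('tray',(.5,-.24),.10,.017,.024)]:
        k=(np.hypot(P[:,0]-c[0],P[:,1]-c[1])<r)&(P[:,2]>z0)&(P[:,2]<z1); Q=(P[k][:,:2]*1000).astype(np.float32)
        print(n,k.sum(),cv2.minAreaRect(Q) if len(Q)>3 else '', np.median(P[k][:,2]))
im=t['pixels'][130:270,170:480]; cv2.imwrite('pics/crop.png',cv2.resize(im,None,fx=2.5,fy=2.5,interpolation=cv2.INTER_CUBIC))
E
```

```text
clip [379.9487 308.8462] 312 [200.9795 170.9385] 244 (array([0.5946, 0.3107, 0.0091]), np.float64(0.0011899689616438568))
  cloud med [0.5965 0.3133 0.0147] z5-95 [0.0004 0.0147 0.0191]
  cloud med [0.5938 0.3088 0.0156] z5-95 [0.0006 0.0156 0.02  ]
((595.1658935546875, 309.480712890625), (24.2002010345459, 72.60797119140625), 19.490480422973633)
fin [292.029  139.4493] 69 [449.487  241.4261] 115 (array([ 0.4287, -0.3081,  0.0286]), np.float64(0.0011563613341471803))
  cloud med [ 0.4353 -0.2957  0.0367] z5-95 [0.0021 0.0367 0.0524]
  cloud med [ 0.4283 -0.303   0.0497] z5-95 [0.016  0.0497 0.0544]
tab [320.0204 190.1939] 98 [260.0978 127.5109] 92 (array([0.623 , 0.1239, 0.2448]), np.float64(0.00015081384005169687))
  cloud med [0.6266 0.1302 0.2508] z5-95 [0.2294 0.2508 0.2675]
  cloud med [0.6204 0.1226 0.2505] z5-95 [0.2325 0.2505 0.2678]
plinth 890 ((532.4210815429688, 93.85263061523438), (191.4361114501953, 181.609130859375), 18.085098266601562) 0.0416643574565827
rim 188 ((548.369384765625, 122.8304443359375), (123.96648406982422, 101.07102966308594), 32.19918441772461) 0.1109245263924249
tray 276 ((473.4459228515625, -241.34439086914062), (157.53131103515625, 92.0881118774414), 56.01690673828125) 0.019748229762471536
plinth 888 ((530.46875, 100.60504913330078), (196.20587158203125, 170.93418884277344), 22.881750106811523) 0.04280556973323085
rim 324 ((545.8179931640625, 114.37101745605469), (110.40225219726562, 111.09536743164062), 50.55226516723633) 0.11216928897972195
tray 596 ((472.5494384765625, -243.1768798828125), (149.96424865722656, 93.66219329833984), 55.69388961791992) 0.02007534330772237
```

View pics/crop.png

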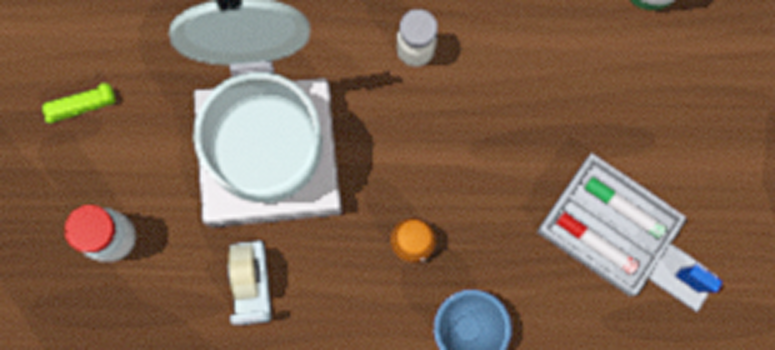

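Run:
```python
from m import *
np.set_printoptions(suppress=True,precision=4)
s,t=load('scene0'),load('top0')
v,u=np.mgrid[0:400,0:640]
def comp(f,c,r,z0,z1):
    P=depthpt(f,np.c_[u.ravel(),v.ravel()])
    k=((np.hypot(P[:,0]-c[0],P[:,1]-c[1])<r)&(P[:,2]>z0)&(P[:,2]<z1))
    m=k.reshape(400,640).astype(np.uint8); n,l,st,_=cv2.connectedComponentsWithStats(m,connectivity=8)
    i=1+st[1:,4].argmax(); return P[(l==i).ravel()]
for nm,f in(('scene',s),('top',t)):
    for n,c,r,z0,z1 in [('plinth',(.545,.11),.12,.036,.047),('rim',(.545,.115),.07,.107,.116),('tray',(.48,-.235),.08,.014,.027),('salt',(.64,-.03),.04,.055,.08),('timer',(.48,-.04),.05,.025,.055),('tabz',(.62,.124),.03,.22,.28),('lid',(.62,.11),.09,.15,.28),('tape',(.44,.115),.06,.02,.07)]:
        Q=comp(f,c,r,z0,z1); rc=cv2.minAreaRect((Q[:,:2]*1000).astype(np.float32))
        print(nm,n,len(Q),np.round(rc[0],1),np.round(rc[1],1),round(rc[2],1),'z',np.percentile(Q[:,2],[5,50,95]).round(4))
        if n=='rim':
            A=np.c_[2*Q[:,:2],np.ones(len(Q))]; x=np.linalg.lstsq(A,(Q[:,:2]**2).sum(1),rcond=None)[0]; print('   circle',x[:2],np.sqrt(x[2]+x[0]**2+x[1]**2))
# top plinth colour mask
h=cv2.cvtColor(t['pixels'],cv2.COLOR_BGR2HSV); m=cv2.inRange(h,(0,0,150),(180,45,255)); w=np.zeros_like(m); w[158:222,240:312]=255; m&=w
n,l,st,c=cv2.connectedComponentsWithStats(m); i=1+st[1:,4].argmax()
vv,uu=np.nonzero(l==i); hull=cv2.convexHull(np.c_[uu,vv].astype(np.float32)); ap=cv2.approxPolyDP(hull,4,True)[:,0]; print(ap); print(onplane(t,ap,.042))
```

```text
scene plinth 815 [547.1 115.2] [132.  134.4] 8.2 z [0.0379 0.0416 0.0449]
scene rim 205 [532.1 121.7] [116.8  78.3] 63.1 z [0.1075 0.1108 0.114 ]
   circle [0.5471 0.1157] 0.053496922783134275
scene tray 399 [ 483.2 -226.7] [122.3  92.1] 56.1 z [0.0148 0.0185 0.0225]
scene salt 161 [663.4 -28.7] [34.6 33.2] 88.5 z [0.0586 0.0705 0.074 ]
scene timer 170 [465.4 -25.3] [37.3 36.3] 2.3 z [0.0265 0.0417 0.0494]
scene tabz 197 [625.3 124.5] [13.8 57.8] 11.2 z [0.2222 0.2382 0.2678]
scene lid 910 [622.8 125.2] [ 17.9 117.2] 9.3 z [0.155  0.1964 0.2574]
scene tape 352 [416.1 131.5] [74.5 34.2] 14.5 z [0.0256 0.0453 0.0616]
top plinth 807 [545.9 114.6] [129.7 129.9] 7.3 z [0.0403 0.0428 0.0452]
top rim 409 [545.9 114.4] [110.6 111.1] 51.5 z [0.1085 0.1126 0.1148]
   circle [0.5468 0.1144] 0.053705281644365645
top tray 323 [ 483.6 -227. ] [110.7  93.7] 55.8 z [0.0148 0.0217 0.0245]
top salt 178 [662.2 -30.3] [33.8 31.9] 2.0 z [0.0622 0.0724 0.075 ]
top timer 226 [462.8 -30.3] [39.5 39.8] 48.3 z [0.0277 0.0453 0.0498]
top tabz 269 [622.7 124.8] [12.3 58.1] 6.6 z [0.222  0.2334 0.2687]
top lid 1091 [619.5 123.4] [ 18.6 114.8] 7.6 z [0.155  0.1994 0.2625]
top tape 249 [426.6 129.8] [51.3 27.7] 5.5 z [0.0366 0.057  0.0635]
[[305. 213.]
 [251. 218.]
 [248. 166.]
 [265. 158.]
 [299. 162.]]
[[0.4886 0.0417 0.042 ]
 [0.4736 0.1703 0.042 ]
 [0.6018 0.1849 0.042 ]
 [0.6231 0.1443 0.042 ]
 [0.6149 0.0602 0.042 ]]
```

The crop confirms the aluminium tray with green and red markers at crop (625,220), its fin at (700,278), and the clip at (80,103). The timer (413,240) and the salt (417,35) flank the way into the slot. I go for the clip first.

```bash
python3 -m pendant '[[[0.055,-0.027,0.01,0,0,-6.8,1],[0.055,-0.027,0.01,0,0,-6.8,1],[0.055,-0.027,0,0,0,-6.8,1],[0.055,-0.027,0,0,0,-6.8,1],[0.055,-0.027,0,0,0,-6.8,1],[0.055,-0.027,0,0,0,-6.8,1],[0.055,-0.027,0,0,0,-6.8,1],[0.055,-0.027,0,0,0,-6.8,1]]]'
python3 - <<'E'
from m import *
np.set_printoptions(suppress=True,precision=4)
f=grab('wrist','w1'); m,c,a=mask(f,(32,120,80),(50,255,255),(0,0,640,400)); print(a,c)
v,u=np.nonzero(m)
for z in(0,.018): print(z,cv2.minAreaRect((onplane(f,np.c_[u,v],z)[:,:2]*1000).astype(np.float32)))
P=cloud(f,m); print(np.median(P,0),np.percentile(P[:,2],[5,50,95]))
k=P[:,2]>.013; print(cv2.minAreaRect((P[k,:2]*1000).astype(np.float32)))
E
```

```text
time_s: 1.1
eef_pos: [0.5957, 0.3111, 0.2507]
tcp_rot: [-0.0, 0.58, 0.815, -0.0]
contact_force: [0.4, 0.5, -0.1]
gripper_width: 1.001
grip_force: 0.0
725 [320.1876 165.8028]
0 ((595.9301147460938, 306.3206787109375), (17.72953987121582, 75.42733001708984), 19.16632652282715)
0.018 ((594.7183227539062, 310.06256103515625), (16.91765594482422, 71.97330474853516), 19.166244506835938)
[0.5942 0.3112 0.0158] [0.0065 0.0158 0.0183]
((587.5911865234375, 331.2682800292969), (14.423197746276855, 119.14971160888672), 18.912498474121094)
```

```bash
python3 -m pendant '[[[-0.001,-0.001,-0.06,0,0,0,1],[0,0,-0.06,0,0,0,1],[0,0,-0.06,0,0,0,1],[0,0,-0.04,0,0,0,1],[0,0,-0.026,0,0,0,1],[0,0,0,0,0,0,0],[0,0,0,0,0,0,0],[0,0,0,0,0,0,0]]]'; python3 -m pendant '[[[0,0,0,0,0,0,0],[0,0,0,0,0,0,0],[0,0,0.03,0,0,0,0],[0,0,0.06,0,0,0,0],[0,0,0.06,0,0,0,0],[0,0,0.06,0,0,0,0],[0,0,0,0,0,0,0]]]'
```

```text
time_s: 2.15
eef_pos: [0.5949, 0.3115, 0.0074]
tcp_rot: [0.001, 0.579, 0.816, 0.002]
contact_force: [0.3, -0.8, -0.1]
gripper_width: 0.376
grip_force: 0.0
time_s: 3.02
eef_pos: [0.5971, 0.312, 0.2227]
tcp_rot: [0.003, 0.579, 0.816, 0.006]
contact_force: [-0.1, 0.4, -0.9]
gripper_width: 0.142
grip_force: 58.8
```

```bash
python3 -m pendant '[[[-0.05,-0.02,0,0,0,0,0],[-0.008,-0.05,0,0,0,0,0],[0,-0.05,0,0,0,0,0],[0,-0.05,0,0,0,0,0],[0,-0.028,0,0,0,0,0],[0,0,0,0,0,0,0]]]'; python3 -c "
from h import *
grab('scene','s2')
cv2.imwrite('pics/s2c.png',cv2.resize(load('s2')['pixels'][110:290,230:450],None,fx=3,fy=3))"
```

```text
time_s: 3.78
eef_pos: [0.535, 0.1091, 0.2145]
tcp_rot: [-0.0, 0.581, 0.814, -0.001]
contact_force: [0.3, 0.0, -0.4]
gripper_width: 0.142
grip_force: 58.9
```

View pics/s2c.png

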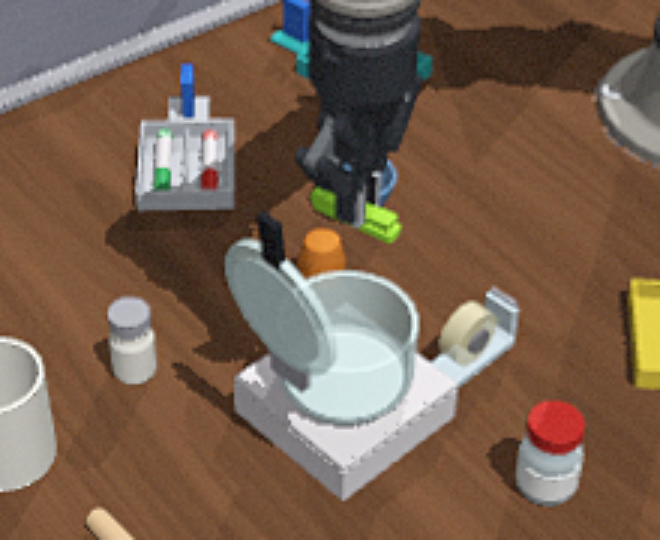

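The lime clip is held level between the fingers at crop (355,215), above the pot at (365,340); the lid stands clear at (275,305). Lowering and releasing.

```bash
python3 -m pendant '[[[0.003,0.004,-0.05,0,0,0,0],[0,0,-0.05,0,0,0,0],[0,0,-0.035,0,0,0,0],[0,0,-0.015,0,0,0,0],[0,0,0,0,0,0,0.38],[0,0,0,0,0,0,0.38],[0,0,0,0,0,0,0.38]]]';python3 -m pendant '[[[0,0,0.03,0,0,0,0.38],[0,0,0.06,0,0,0,0.38],[0,0,0.06,0,0,0,0.38],[0,0,0.03,0,0,0,0.38]]]'
python3 - <<'E'
from m import *
np.set_printoptions(suppress=True,precision=4)
f=grab('wrist','w3'); 
m,c,a=mask(f,(30,60,80),(55,255,255),(0,0,640,400)); P=cloud(f,m); print(a,c,np.median(P,0),onplane(f,c,.06))
s=grab('scene','s3')
E
```

```text
time_s: 4.7
eef_pos: [0.5391, 0.1172, 0.0665]
tcp_rot: [0.0, 0.579, 0.816, 0.001]
contact_force: [-0.2, -1.2, 0.7]
gripper_width: 0.384
grip_force: 0.0
time_s: 5.2
eef_pos: [0.54, 0.1168, 0.2502]
tcp_rot: [0.002, 0.579, 0.815, 0.003]
contact_force: [0.5, 0.5, -0.7]
gripper_width: 0.382
grip_force: 0.0
824 [320.0583 173.2306] [0.5392 0.1188 0.0639] [[0.5395 0.1179 0.06  ]]
```

The wrist view and depth put the clip inside the pot at (0.539, 0.118), with its top at 64 mm. Next, the fin.

```bash
python3 -m pendant '[[[-0.014,-0.053,0,0,0,-6.65,0.6],[-0.014,-0.053,0,0,0,-6.65,0.6],[-0.014,-0.053,0,0,0,-6.65,0.6],[-0.014,-0.053,0,0,0,-6.65,0.6],[-0.014,-0.053,0,0,0,-6.65,0.6],[-0.014,-0.053,0,0,0,-6.65,0.6],[-0.013,-0.053,0,0,0,-6.65,0.6],[-0.013,-0.052,0,0,0,-6.65,0.6]]]'
python3 - <<'E'
from m import *
np.set_printoptions(suppress=True,precision=4)
f=grab('wrist','w4'); s=telemetry.observe(); print(s['eef_pos'])
v,u=np.mgrid[0:400,0:640]; P=depthpt(f,np.c_[u.ravel(),v.ravel()])
for n,c,r,z0,z1 in[('fin',(.43,-.306),.05,.045,.06),('box',(.4835,-.227),.08,.018,.027)]:
    k=(np.hypot(P[:,0]-c[0],P[:,1]-c[1])<r)&(P[:,2]>z0)&(P[:,2]<z1); print(n,k.sum(),np.median(P[k],0),cv2.minAreaRect((P[k][:,:2]*1000).astype(np.float32)) if k.sum()>5 else '')
E
```

```text
time_s: 6.3
eef_pos: [0.4274, -0.307, 0.2446]
tcp_rot: [-0.001, 0.883, 0.469, 0.0]
contact_force: [0.5, -0.0, -0.3]
gripper_width: 0.599
grip_force: 0.0
[ 0.4224 -0.3166  0.2451]
fin 279 [ 0.4306 -0.3066  0.0516] ((430.17572021484375, -307.0439758300781), (29.019166946411133, 11.552249908447266), 56.26746368408203)
box 2183 [ 0.4864 -0.2211  0.0203] ((483.15850830078125, -228.7515106201172), (110.89228820800781, 92.1329574584961), 56.15731430053711)
```

```bash
python3 -m pendant '[[[0.008,0.01,-0.05,0,0,0,0.6],[0,0,-0.06,0,0,0,0.6],[0,0,-0.06,0,0,0,0.6],[0,0,-0.057,0,0,0,0.6],[0,0,0,0,0,0,0.6],[0,0,0,0,0,0,0.6]]]'; python3 -m pendant '[[[0,0,0,0,0,0,0],[0,0,0,0,0,0,0],[0,0,0,0,0,0,0],[0,0,0,0,0,0,0]]]'
```

```text
time_s: 7.1
eef_pos: [0.4373, -0.2971, 0.0199]
tcp_rot: [0.001, 0.883, 0.47, 0.0]
contact_force: [0.7, -0.6, 0.3]
gripper_width: 0.598
grip_force: 0.0
time_s: 7.6
eef_pos: [0.4379, -0.2969, 0.0203]
tcp_rot: [0.001, 0.882, 0.47, 0.001]
contact_force: [0.3, 0.9, 7.6]
gripper_width: 0.128
grip_force: 59.4
```

The grasp sits about 12 mm forward along the fin, because the reading I used was mid-motion. Re-gripping centred.

```bash
python3 -m pendant '[[[0,0,0,0,0,0,0.5],[0,0,0,0,0,0,0.5],[-0.0075,-0.01,-0.002,0,0,0,0.5],[0,0,0,0,0,0,0.5],[0,0,0,0,0,0,0.5]]]'; python3 -m pendant '[[[0,0,0,0,0,0,0],[0,0,0,0,0,0,0],[0,0,0,0,0,0,0],[0,0,0,0,0,0,0]]]'
python3 - <<'E'
from m import *
np.set_printoptions(suppress=True,precision=4)
f=grab('top','t5'); v,u=np.mgrid[0:400,0:640]; P=depthpt(f,np.c_[u.ravel(),v.ravel()])
k=(np.hypot(P[:,0]-.4835,P[:,1]+.227)<.08)&(P[:,2]>.014)&(P[:,2]<.027)
print(cv2.minAreaRect((P[k][:,:2]*1000).astype(np.float32)))
E
```

```text
time_s: 8.22
eef_pos: [0.4287, -0.3064, 0.0162]
tcp_rot: [-0.0, 0.883, 0.47, -0.0]
contact_force: [0.3, 0.0, 0.3]
gripper_width: 0.5
grip_force: 0.0
time_s: 8.72
eef_pos: [0.4294, -0.3062, 0.0164]
tcp_rot: [0.0, 0.883, 0.47, 0.0]
contact_force: [0.6, -0.4, 1.1]
gripper_width: 0.132
grip_force: 58.7
((476.6070251464844, -237.0007781982422), (135.38677978515625, 94.06649780273438), 56.15840530395508)
```

```bash
python3 -m pendant '[[[0.01,0.005,0,0,0,2,0],[0.02,0.0105,0,0,0,5,0],[0.02,0.0105,0,0,0,5,0],[0.02,0.0105,0,0,0,6,0],[0.02,0.0105,0,0,0,6,0],[0.02,0.0105,0,0,0,6,0],[0.02,0.0105,0,0,0,5,0],[0.02,0.0105,0,0,0,4,0]]]'; python3 -m pendant '[[[0.01,0.0055,0,0,0,2,0],[0,0,0,0,0,0,0],[0,0,0,0,0,0,0],[0,0,0,0,0,0,0]]]'
cat > tr.py <<'E'
from m import *
import sys
np.set_printoptions(suppress=True,precision=4)
v,u=np.mgrid[0:400,0:640]; n=sys.argv[1]; c=np.array([float(sys.argv[2]),float(sys.argv[3])])
for cam in('top','scene'):
    f=grab(cam,cam+n); P=depthpt(f,np.c_[u.ravel(),v.ravel()])
    hsv=cv2.cvtColor(f['pixels'],cv2.COLOR_BGR2HSV).reshape(-1,3)
    k=(np.hypot(P[:,0]-c[0],P[:,1]-c[1])<.075)&(P[:,2]>.015)&(P[:,2]<.026)
    print(cam,k.sum(),cv2.minAreaRect((P[k][:,:2]*1000).astype(np.float32)))
E
python3 tr.py 6 .577 -.128; python3 -c "
from h import *
print(telemetry.observe()['eef_pos'])
cv2.imwrite('pics/t6c.png',cv2.resize(load('top6')['pixels'][120:280,230:480],None,fx=3,fy=3))"
```

```text
time_s: 9.78
eef_pos: [0.5804, -0.2263, 0.0165]
tcp_rot: [-0.0, 0.672, 0.74, -0.0]
contact_force: [-3.3, -1.2, 4.1]
gripper_width: 0.134
grip_force: 59.1
time_s: 10.28
eef_pos: [0.5895, -0.2212, 0.0165]
tcp_rot: [0.0, 0.662, 0.749, 0.001]
contact_force: [1.9, 1.8, 3.1]
gripper_width: 0.134
grip_force: 59.1
top 643 ((578.8231201171875, -126.18963623046875), (92.62693786621094, 110.37252807617188), 6.594300746917725)
scene 456 ((578.5384521484375, -126.04791259765625), (95.30883026123047, 114.42660522460938), 8.604276657104492)
[ 0.58921837 -0.2215466   0.01648901]
```

View pics/t6c.png

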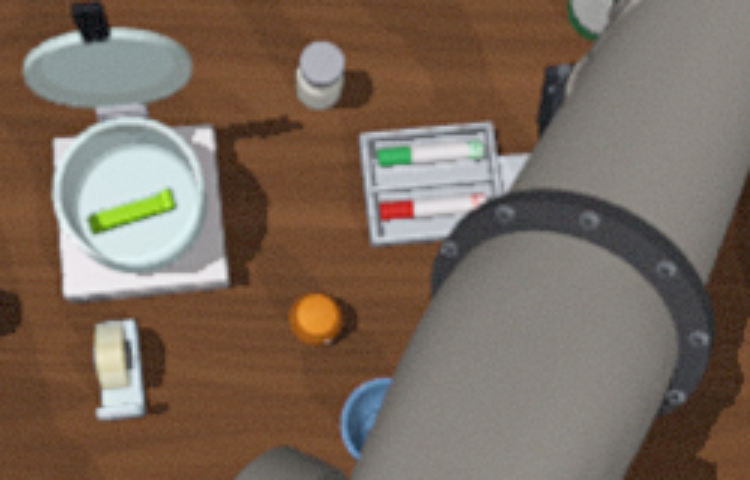

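The tray is aligned, nose at crop (365,185), both markers in it, and the clip lies flat in the pot at (132,212). The path between the salt (320,75) and the timer (317,317) is clear. Advancing to just short of the mouth.

```bash
python3 -m pendant '[[[-0.002,0.01,0,0,0,0.5,0],[-0.0027,0.02,0,0,0,0,0],[-0.0027,0.02,0,0,0,0,0],[-0.0027,0.02,0,0,0,0,0],[-0.0027,0.02,0,0,0,0,0],[-0.0013,0.01,0,0,0,0,0],[0,0,0,0,0,0,0],[0,0,0,0,0,0,0]]]'; python3 tr.py 7 .566 -.03;python3 - <<'E'
from m import *
print(telemetry.observe()['eef_pos'],telemetry.observe()['tcp_rot'])
v,u=np.mgrid[0:400,0:640]
for n in('top0','top6','top7','scene0','scene7'):
    f=load(n);P=depthpt(f,np.c_[u.ravel(),v.ravel()]); k=(abs(P[:,0]-.546)<.085)&(abs(P[:,1]-.1147)<.085)&(P[:,2]>.036)&(P[:,2]<.048)
    print(n,k.sum(),cv2.minAreaRect((P[k][:,:2]*1000).astype(np.float32)))
E
```

```text
time_s: 11.38
eef_pos: [0.5749, -0.1187, 0.0165]
tcp_rot: [-0.002, 0.658, 0.753, 0.001]
contact_force: [-0.6, 2.1, 6.6]
gripper_width: 0.134
grip_force: 59.6
top 470 ((563.2852783203125, -22.283058166503906), (92.10469818115234, 106.96858215332031), 7.606653690338135)
scene 350 ((587.9021606445312, -33.912025451660156), (144.55557250976562, 74.37435150146484), 74.22351837158203)
[ 0.57492364 -0.1187156   0.01645604] [-0.00161797  0.65796825  0.75304291  0.0012409 ]
top0 1134 ((545.99755859375, 114.90653991699219), (130.0927734375, 130.44894409179688), 7.152550220489502)
top6 1040 ((545.9984741210938, 114.750244140625), (130.06204223632812, 130.0243682861328), 7.159979820251465)
top7 1043 ((545.781982421875, 114.73478698730469), (129.9281463623047, 130.2021942138672), 7.3408074378967285)
scene0 926 ((547.0577392578125, 115.171142578125), (132.02346801757812, 134.38343811035156), 8.163628578186035)
scene7 895 ((547.1312255859375, 114.75608825683594), (132.397216796875, 133.62576293945312), 6.975069999694824)
```

```bash
python3 -m pendant '[[[-0.0013,0.01,0,0,0,0,0],[-0.0025,0.02,0,0,0,0,0],[-0.0025,0.02,0,0,0,0,0],[-0.0025,0.02,0,0,0,0,0],[-0.0025,0.02,0,0,0,0,0],[-0.0019,0.015,0,0,0,0,0],[-0.001,0.008,0,0,0,0,0],[0,0,0,0,0,0,0]]]'; python3 -m pendant '[[[-0.0006,0.005,0,0,0,0,0],[-0.0006,0.005,0,0,0,0,0],[0,0,0,0,0,0,0],[0,0,0,0,0,0,0]]]'
```

```text
time_s: 12.48
eef_pos: [0.5605, -0.0059, 0.0164]
tcp_rot: [-0.001, 0.658, 0.753, 0.001]
contact_force: [-0.4, -0.4, 6.4]
gripper_width: 0.13
grip_force: 59.6
time_s: 12.98
eef_pos: [0.5593, 0.0027, 0.0164]
tcp_rot: [-0.0, 0.658, 0.753, 0.0]
contact_force: [0.4, -2.1, 5.8]
gripper_width: 0.133
grip_force: 59.6
```

```bash
python3 -m pendant '[[[-0.0006,0.005,0,0,0,0,0],[-0.0002,0.002,0,0,0,0,0],[0,0,0,0,0,0,0],[0,0,0,0,0,0,0]]]';python3 -m pendant '[[[-0.0002,0.0015,0,0,0,0,0],[0,0,0,0,0,0,0],[0,0,0,0,0,0,0]]]'
```

```text
time_s: 13.48
eef_pos: [0.5585, 0.009, 0.0164]
tcp_rot: [-0.0, 0.658, 0.753, 0.0]
contact_force: [-0.3, -3.5, 6.4]
gripper_width: 0.133
grip_force: 59.6
time_s: 13.85
eef_pos: [0.5584, 0.0097, 0.0164]
tcp_rot: [0.0, 0.659, 0.752, -0.0]
contact_force: [0.2, -4.3, 4.6]
gripper_width: 0.134
grip_force: 59.5
```

```bash
python3 -m pendant '[[[-0.0002,0.002,0,0,0,0,0],[0,0,0,0,0,0,0],[0,0,0,0,0,0,0]]]';python3 -m pendant '[[[-0.0001,0.001,0,0,0,0,0],[0,0,0,0,0,0,0],[0,0,0,0,0,0,0]]]'
```

```text
time_s: 14.22
eef_pos: [0.5581, 0.0098, 0.0164]
tcp_rot: [0.001, 0.659, 0.752, -0.001]
contact_force: [0.7, -8.1, 4.8]
gripper_width: 0.132
grip_force: 59.4
time_s: 14.6
eef_pos: [0.558, 0.0098, 0.0164]
tcp_rot: [0.001, 0.66, 0.752, -0.001]
contact_force: [1.2, -9.1, 4.4]
gripper_width: 0.133
grip_force: 59.4
```

Contact with the end wall: y stopped at 9.8 mm with about 9 N. Relax, release, rise, and check the tray before touching the lid.

```bash
python3 -m pendant '[[[0.0003,-0.003,0,0,0,0,0],[0,0,0,0,0,0,0.5],[0,0,0,0,0,0,0.5],[0,0,0,0,0,0,0.5],[0,0,0.06,0,0,0,0.5],[0,0,0.06,0,0,0,0.5],[0,0,0.06,0,0,0,0.5],[0,0,0.06,0,0,0,0.5]]]';python3 -m pendant '[[[0,-0.03,0.03,0,0,0,0],[0.05,-0.03,0,0,0,0,0],[0.06,0,0,0,0,0,0],[0,0,0,0,0,0,0],[0,0,0,0,0,0,0]]]'
python3 - <<'E'
from m import *
np.set_printoptions(suppress=True,precision=4)
t=grab('top','top9'); s=grab('scene','scene9'); print(telemetry.observe()['eef_pos'])
v,u=np.mgrid[0:400,0:640]
for f in (t,s):
    P=depthpt(f,np.c_[u.ravel(),v.ravel()])
    k=(np.hypot(P[:,0]-.5597,P[:,1]-.011)<.03)&(P[:,2]>.044)&(P[:,2]<.056); print('fin',k.sum(),np.median(P[k],0),cv2.minAreaRect((P[k][:,:2]*1000).astype(np.float32)) if k.sum()>5 else '')
bt,bs=(240,100,285,140),(300,170,340,220)
ms,cs,a=mask(s,(0,0,0),(180,255,45),bs); mt,ct,b=mask(t,(0,0,0),(180,255,45),bt); print('tab',a,b,tri(s,cs,t,ct))
c=lambda f,x,y:cv2.resize(f['pixels'][y:y+150,x:x+200],None,fx=2.5,fy=2.5)
cv2.imwrite('pics/c9.png',np.vstack([c(t,220,110),c(s,250,140)])[:, :][:, :500] if 0 else cv2.resize(np.hstack([c(t,220,110),c(s,250,140)]),(800,300)))
E
```

```text
time_s: 15.6
eef_pos: [0.558, 0.0101, 0.258]
tcp_rot: [-0.0, 0.659, 0.753, 0.0]
contact_force: [0.9, 1.3, 0.3]
gripper_width: 0.497
grip_force: 0.0
time_s: 16.23
eef_pos: [0.6679, -0.0504, 0.2851]
tcp_rot: [-0.001, 0.659, 0.752, -0.001]
contact_force: [-1.4, 0.4, 1.0]
gripper_width: 0.0
grip_force: 0.0
[ 0.6675 -0.0506  0.2877]
fin 0 [nan nan nan] 
fin 0 [nan nan nan] 
tab 96 99 (array([0.6232, 0.1243, 0.2456]), np.float64(0.00019894435005189906))
  return _methods._mean(a, axis=axis, dtype=dtype,
  ret = um.true_divide(
```

View pics/c9.png

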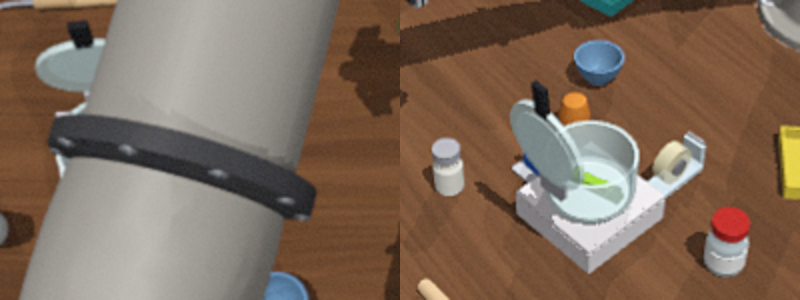

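The scene crop shows the tray inside the slot, only its lip and fin showing at (525,168). The clip is in the pot at (592,180) and the tab stands at (540,98). The arm hides the top view of the tray, so I move behind the lid and check again.

```bash
python3 -m pendant '[[[0.003,0.05,0,0,0,0,0],[0,0.05,0,0,0,0,0],[0,0.05,0,0,0,0,0],[0,0.03,0,0,0,0,0],[0,0,-0.04,0,0,0,0],[0,0,0,0,0,0,0],[0,0,0,0,0,0,0]]]'
python3 - <<'E'
from m import *
np.set_printoptions(suppress=True,precision=4)
t=grab('top','top10'); s=grab('scene','scene10'); print(telemetry.observe()['eef_pos'])
for n,f,b in(('top',t,(285,170,330,240)),('scene',s,(300,195,335,235))):
    m,c,a=mask(f,(100,130,50),(125,255,255),b); P=cloud(f,m); k=P[:,2]>.044; print(n,a,c,np.median(P[k],0),cv2.minAreaRect((P[k][:,:2]*1000).astype(np.float32)))
E
```

```text
time_s: 17.2
eef_pos: [0.6716, 0.1286, 0.2489]
tcp_rot: [0.001, 0.659, 0.752, 0.001]
contact_force: [0.2, 0.3, 0.2]
gripper_width: 0.003
grip_force: 0.0
[0.6724 0.1284 0.2492]
top 86 [318.5581 186.0349] [0.5564 0.012  0.0522] ((557.4227905273438, 10.964905738830566), (9.477527618408203, 27.1324462890625), 5.834427833557129)
scene 23 [314.6957 222.087 ] [0.6195 0.0902 0.127 ] ((619.4559326171875, 90.2238540649414), (11.715034484863281, 0.0), 91.38253784179688)
```

The fin is at (0.557, 0.011), within a millimetre or two of home. Now pushing the lid over along its arc.

```bash
python3 -m pendant '[[[-0.012,-0.0015,-0.001,0,0,0,0],[-0.012,-0.0015,-0.001,0,0,0,0],[-0.006,-0.0008,-0.001,0,0,0,0],[-0.0117,-0.0015,0.0007,0,0,0,0],[-0.0117,-0.0015,0.0007,0,0,0,0],[-0.0116,-0.0015,-0.0013,0,0,0,0],[-0.0116,-0.0015,-0.0013,0,0,0,0],[0,0,0,0,0,0,0]]]'
python3 - <<'E'
from m import *
t=grab('top','top11');s=grab('scene','scene11')
mt,ct,b=mask(t,(0,0,0),(180,255,45),(230,110,290,190)); ms,cs,a=mask(s,(0,0,0),(180,255,45),(290,165,345,230)); print(a,cs,b,ct,telemetry.observe()['eef_pos'],telemetry.observe()['contact_force'])
cv2.imwrite('pics/c11.png',cv2.resize(s['pixels'][120:290,220:440],None,fx=2.5,fy=2.5))
E
```

```text
time_s: 18.3
eef_pos: [0.5951, 0.1194, 0.2432]
tcp_rot: [0.0, 0.659, 0.752, 0.001]
contact_force: [0.5, 0.2, 0.7]
gripper_width: -0.005
grip_force: 0.0
197 [330.62944162 175.12182741] 731 [256.2995896  127.80711354] [0.59543229 0.11950233 0.24271787] [-0.49260883  0.23943744 -0.05669711]
```

View pics/c11.png

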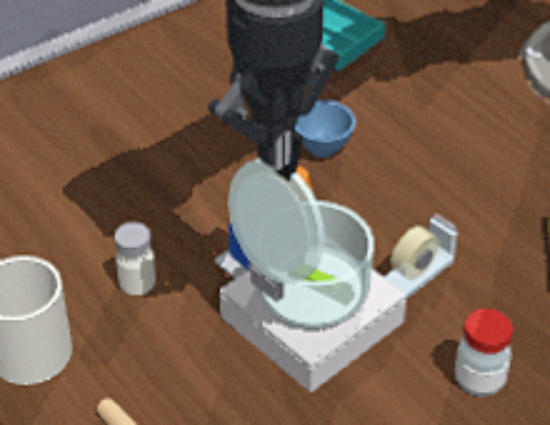

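The fingers are at the top of the lid (crop (282,158)) and the lid (275,220) looks tipped forward. I'll measure its angle.

```bash
cat > lid.py <<'E'
from m import *
def lid(f,x0=312,x1=345,y0=190,y1=230):
    v,u=np.mgrid[y0:y1,x0:x1]; P=depthpt(f,np.c_[u.ravel(),v.ravel()]); k=(P[:,2]>.125)&(P[:,2]<.24); P=P[k]
    ex=np.array([.9921,.1253]); X=(P[:,:2]-[.6075,.1226])@ex; g=abs(X)<.2; A=np.polyfit(P[g,2]-.112,X[g],1); r=abs(np.polyval(A,P[g,2]-.112)-X[g])
    return len(P),'dx/dz',A,'resid',np.median(r),'theta',np.pi/2+np.arctan(A[0])
if __name__=='__main__':
    for n in('scene0','scene10','scene11'): print(n,lid(load(n)))
E
python3 lid.py
```

```text
scene0 (786, 'dx/dz', array([0.06693861, 0.00903775]), 'resid', np.float64(0.0009798952070539666), 'theta', np.float64(1.6376352274272168))
scene10 (789, 'dx/dz', array([0.0671485 , 0.00907967]), 'resid', np.float64(0.001047024925736991), 'theta', np.float64(1.6378441760742968))
scene11 (1152, 'dx/dz', array([-0.24596681,  0.00822647]), 'resid', np.float64(0.0010602865466087222), 'theta', np.float64(1.3296171978398494))
```

The lid is at 1.33 rad, as planned. Continuing.

```bash
python3 -m pendant '[[[-0.0112,-0.0014,-0.0034,0,0,0,0],[-0.0112,-0.0014,-0.0034,0,0,0,0],[-0.0104,-0.0013,-0.0053,0,0,0,0],[-0.0104,-0.0013,-0.0053,0,0,0,0],[-0.0094,-0.0012,-0.007,0,0,0,0],[-0.0094,-0.0012,-0.007,0,0,0,0],[-0.008,-0.001,-0.0086,0,0,0,0],[-0.008,-0.001,-0.0086,0,0,0,0]]]'; python3 -m pendant '[[[0,0,0,0,0,0,0]]]'
python3 - <<'E'
from m import *
s=grab('scene','scene12'); print(telemetry.observe()['eef_pos'])
cv2.imwrite('pics/c12.png',cv2.resize(s['pixels'][140:290,250:450],None,fx=2.5,fy=2.5))
E
```

```text
time_s: 19.4
eef_pos: [0.5171, 0.1096, 0.1933]
tcp_rot: [0.0, 0.659, 0.752, 0.0]
contact_force: [1.6, -0.4, 0.6]
gripper_width: -0.001
grip_force: 0.5
time_s: 19.52
eef_pos: [0.5158, 0.1097, 0.1925]
tcp_rot: [-0.001, 0.659, 0.752, -0.001]
contact_force: [-0.8, 0.5, 0.3]
gripper_width: -0.0
grip_force: 0.0
[0.51637775 0.10981856 0.19300752]
```

View pics/c12.png

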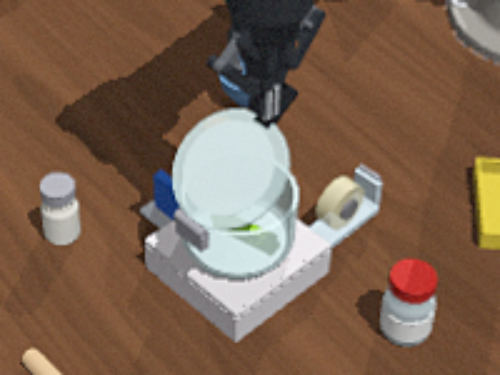

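The fingertips (crop (268,105)) press on the tab and the lid (232,165) is partway down. Finishing.

```bash
python3 -m pendant '[[[-0.0064,-0.0008,-0.0099,0,0,0,0],[-0.0064,-0.0008,-0.0099,0,0,0,0],[-0.0046,-0.0006,-0.0108,0,0,0,0],[-0.0046,-0.0006,-0.0108,0,0,0,0],[-0.0027,-0.0003,-0.0115,0,0,0,0],[-0.0027,-0.0003,-0.0115,0,0,0,0],[-0.001,0,-0.008,0,0,0,0],[0,0,0,0,0,0,0]]]'; python3 -m pendant '[[[0,0,-0.001,0,0,0,0],[0,0,-0.001,0,0,0,0],[0,0,0,0,0,0,0],[0,0,0,0,0,0,0]]]'
```

```text
time_s: 20.58
eef_pos: [0.4884, 0.1063, 0.1206]
tcp_rot: [-0.0, 0.659, 0.752, -0.0]
contact_force: [-0.3, -0.4, -0.3]
gripper_width: -0.003
grip_force: 0.0
time_s: 21.08
eef_pos: [0.4886, 0.1064, 0.12]
tcp_rot: [-0.0, 0.659, 0.752, 0.0]
contact_force: [-1.8, -0.5, 6.7]
gripper_width: -0.001
grip_force: 3.2
```

```bash
python3 -m pendant '[[[0,0,-0.0015,0,0,0,0],[0,0,-0.001,0,0,0,0],[0,0,0,0,0,0,0],[0,0,0,0,0,0,0]]]'; python3 -m pendant '[[[0,0,0.01,0,0,0,0],[0,0,0.05,0,0,0,0],[-0.03,0,0.06,0,0,0,0],[-0.05,-0.03,0.05,0,0,0,0],[-0.04,-0.05,0,0,0,0,0],[0,-0.06,0,0,0,0,0],[0,0,0,0,0,0,0],[0,0,0,0,0,0,0]]]'
python3 - <<'E'
from m import *
np.set_printoptions(suppress=True,precision=4)
s=grab('scene','scene13'); t=grab('top','top13')
v,u=np.mgrid[0:400,0:640]
for n,f in(('top',t),('scene',s)):
    P=depthpt(f,np.c_[u.ravel(),v.ravel()]); k=(np.hypot(P[:,0]-.546,P[:,1]-.115)<.055)&(P[:,2]>.1)&(P[:,2]<.16); Q=P[k]; X=(Q[:,:2]-[.6075,.1226])@[.9921,.1253]; print(n,k.sum(),np.polyfit(-X,Q[:,2],1),np.median(Q[:,2]))
cv2.imwrite('pics/c13.png',cv2.resize(s['pixels'][140:290,250:450],None,fx=3,fy=3))
E
```

```text
time_s: 21.58
eef_pos: [0.4887, 0.1064, 0.1197]
tcp_rot: [-0.001, 0.659, 0.752, 0.001]
contact_force: [-7.4, -1.3, 20.7]
gripper_width: -0.003
grip_force: 10.0
time_s: 22.58
eef_pos: [0.3809, -0.0263, 0.2732]
tcp_rot: [-0.0, 0.659, 0.752, 0.0]
contact_force: [-0.7, 0.1, 0.6]
gripper_width: 0.001
grip_force: 0.0
top 1887 [-0.0012  0.121 ] 0.12100796683531045
scene 1255 [0.0129 0.1186] 0.11977465433838441
```

View pics/c13.png

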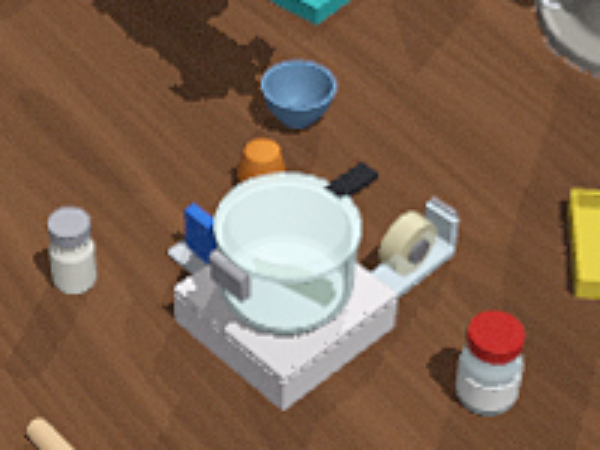

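The lid lies flat on the pot at crop (288,225), its tab at (353,180). Its slope is about 0 from both views and the 20 N at z = 0.120 was the hard stop. The tray is home with its fin at (200,232), and the arm is clear. Handing in.

```bash
python3 -c "
from station import ticket
print(ticket.finish_job())"
```

```text
the job is handed in; nothing more can be done
None
```

The job is handed in: the clip is in the pot, the tray with both markers went in until it met the slot's end wall, and the lid is down on its stop and measures flat; `ticket.finish_job()` gave no verdict.

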